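# Turn a gearbox cover round the fixture post and seat it

## Task

The square gearbox cover on the fixture plate lies with its pipe stub facing the wrong way. Push it round a quarter turn counter-clockwise (seen from above) against the fixed round post, until the stub points along the plate towards the side with the two stop blocks; then slide it square against the long fence and press it there firmly, with about 12 N, for half a second; last slide it along the fence, stub into the gap, up against both stop blocks and press it there in the same way. Keep it flat on the plate, never push harder than 25 N, leave the bearing, gear and jar where they are, and take the arm clear with the cover left home.

Things in the scene. Friction and masses are not known exactly. Their poses are not given: they have to be found in the camera images.
- station: The fixed fixture: a dark steel plate 340 x 270 mm, 12 mm thick, on the bench. Origin on the round post's axis at bench height (plate top at z = 12 mm); x, y along the plate's edges, z up. The plate spans x -170 to 170 mm, y -190 to 80 mm. It carries the post, the long fence and the stop blocks.
- post: The fixed round steel post, 16 mm in diameter, 45 mm tall above the plate. Origin on its axis at bench height, the same point as the station's origin. At the start it stands 2 to 20 mm off the cover's +x side, 15 to 40 mm to the +y side of that side's middle; it can catch in the inner corner between that side and the stub, which then keeps the cover from slipping past it.
- fence: Bracket of the long fence, fixed; its origin and axes are the station's. The fence is a steel bar clamped in front of it, 22 mm high above the plate; the bar's face looks to the station's -x, from y = -105 to -5 mm. It is adjustable: clamped where the last job left it, the face lies anywhere from x = 124 to 136 mm (not measured; it does not move under load).
- stops: Bracket of the stop blocks, fixed; its origin and axes are the station's. Two blocks 22 mm high, joined behind, are clamped in front of it; their faces look to the station's -y, at x = 40 to 65 and 105 to 130 mm (a 40 mm gap, 31 mm deep, for the stub). Adjustable like the fence: the faces lie anywhere from y = 12 to 24 mm (not measured; they do not move under load).
- cover: The loose square cast aluminium gearbox cover, 90 x 90 x 34 mm high, 0.32 to 0.52 kg, sliding on the plate with ordinary metal friction; too wide for the gripper, flat on top. Origin at the centre of its underside, z up. A pipe stub, 14 mm in diameter, sticks out 16 mm from the middle of its +x side, 17 mm above the plate. At the start its x axis points roughly along the station's +x.
- cover_mid (a point): The centre of the cover, half-way up (17 mm above its underside); axes as the cover's.
- cover_stub (a point): The middle of the outer end of the cover's pipe stub, 61 mm from the cover's centre along its x axis.
- bearing: Bystander: a loose steel bearing ring, 72 mm across, 18 mm high, lying beside the plate. Origin at the centre of its underside.
- gear: Bystander: a loose dark steel gear, 80 mm across, with a hub 30 mm high, lying beside the plate. Origin at the centre of its underside.
- grease: Bystander: a loose grey jar with a black cap, 60 mm across, 75 mm high, beside the plate. Origin at the centre of its underside.
Not all that is in view belongs to the job. Leave any orange or yellow look-alike of the cover alone.

How it is judged:
On the way, in this order (a step that is already met when the one before it is completed fails the run):
1. the cover is part-way round (30 to 75 degrees from the start direction) and bears on the post (angle between the x axis of cover and the x axis of station, either way round between 0.52 and 1.3 rad and contact force between cover and post above 0.4 N and y of cover_stub in the frame of station above -0.06 m), for 0.1 s.
2. the cover, turned, lies square against the long fence and bears on it with 6 N or more (angle between the x axis of cover and the y axis of station, either way round below 0.06 rad and y of cover_stub in the frame of station above -0.04 m and contact force between cover and fence above 6 N), for 0.2 s.
3. the cover, with its stub in the gap, bears on the stop blocks with 6 N or more (angle between the x axis of cover and the y axis of station, either way round below 0.06 rad and y of cover_stub in the frame of station above 0.02 m and x of cover_mid in the frame of station above 0.076 m and contact force between cover and stops above 6 N), for 0.2 s.
At the end, for the whole second after the job is handed in: The cover lies flat and at rest where it was pressed home, its stub in the gap between the stop blocks, square to the fixture within 2.5 degrees, its centre within 2.5 mm of the home places that the settings of fence and stops allow (x 79 to 91 mm, y -33 to -21 mm in the station's frame) (x of cover_mid in the frame of station between 0.0765 and 0.0935 m and y of cover_mid in the frame of station between -0.0355 and -0.0185 m and angle between the x axis of cover and the y axis of station, either way round below 0.045 rad and y of cover_stub in the frame of station above 0 m and angle between cover's own z axis and vertical below 0.04 rad and linear speed of cover below 0.01 m/s); the robot touches nothing.
It fails at once if the cover is pushed or pressed by the robot with more than 25 N (contact force between cover and the fingers above 25 N or contact force between cover and the arm above 25 N).
It fails at once if the cover is tipped by more than 9 degrees or lifted off the plate by more than 8 mm (angle between cover's own z axis and vertical above 0.16 rad or z of cover_mid in the frame of station above 0.037 m).
It fails at once if the bearing, gear or jar is moved by more than 15 mm (distance of any of bearing, gear, grease from where it was at the start of the episode above 0.015 m).
It also fails if it takes over 72 s, if anything falls off the work surface, if the arm or the gripper's body presses on something with over 40 N, if the wrist force passes 120 N, or if a joint passes its speed limit or range.

## Robot

A 6-joint arm with a two-finger parallel gripper is mounted at the origin on the work surface. World frame = base frame: x ahead of the robot, y to its left, z up, the work surface at z = 0. Lengths are in m, angles in rad, forces in N, time in s.
With the tool pointing down it reaches from about 0.25 to 0.85 m from the base axis. Payload 12.5 kg.
Tool frame: the origin (TCP) lies at the very end of the fingers, on their centre line; the grasp point (between the pads) lies 19 mm behind it (r.tcp_to_grasp is the z of the grasp point in the tool frame, in m); z points along the fingers, x is the direction in which the jaws open and shut, and the axes are right-handed (so a half turn about z gives the same grasp; the last joint's range is limited). The gripper opens to 93 mm and grips with 3 to 60 N. Pads are 15 mm wide; open, the fingers measure 128 mm over their backs; the gripper's body (75 mm by 188 mm) begins 65 mm behind the grasp point.
Start: joints at [-1.388, 0.351, 1.652, -0, 1.139, -0.085], TCP at [0.146, -0.53, 0.219] pointing down, gripper open.
Joint ranges: [-2.75, 2.75], [-0.79, 2.1], [0.01, 2.65], [-1.57, 4.71], [0.07, 3.14], [-2.87, 2.87]. Speed limits (rad/s): [2.22, 2.22, 2.79, 3.14, 3.14, 3.14].

## Interface

Orientations are given as a unit quaternion [w, x, y, z].
In Python, from station import r, capture gives the robot as it stands.
- The arm moves only by the shell command python3 -m pendant 'ROWS' [OPENING]. ROWS is JSON, one flat list of numbers, 6 for each row, row after row: the shift along the world's x, y, z in units of 50 mm (1.0 is 50 mm), then the turn, a rotation vector about the world's x, y, z in units of 5 degrees (1.0 is 5 degrees). A call has 1 to 20 rows; each row is the pose to reach, as a shift and turn from the pose commanded when the call began; what a row does not reach only later rows make up. A row lasts 1/8 s, in which the tool goes at most 62.5 mm and 10.7 degrees, less where a joint would pass 70% of its speed; a pose out of reach is approached as far as the arm can. A call with a gripper value outside its range is refused whole. OPENING is the closure in counts, from 0 (fully open) to 255 (shut), set as the call begins (- or left out, the last holds). The fingers move at their own pace and stop on an object; the grip force is fixed at half the most. Time passes only in rows, so rows that repeat a pose let the fingers close. It gives the time, the measured TCP pose, the force and the opening at its end, in the units of the state.
- r.observe(): the state, without advancing time (a new reading comes with each control period).
- capture(name): name is "side" or "top" or "wrist"; returns a dict with "pixels" (384x512x3 uint8, red, green, blue), "vertical_fov" (degrees; the focal length in pixels is half the picture's height over the tangent of half this angle, whatever the lens; pixels are square), "cx", "cy" (the principal point, pixels), "xyz" and "rotation" of the camera in the world. Camera axes: x right, y down, z forward; pixel columns grow to the right and rows downward; lengths in m; the calibration is good to about 2 mm. A picture is of the moment at which its call begins. There is no depth.
- r.sign_off(): hands the job in, once; it reports no verdict.
The state is a dict: "t": time; "joint_positions": joint angles; "qvel": joint speeds; "joint_torque": joint torques, N m; "position": TCP position; "ee_rot": TCP orientation; "wrist_force": force on the tool from outside, world axes, zero at the start; "wrist_torque": the same for the moment, N m; "width": finger opening in m.
Only numpy, scipy, OpenCV 4.12 (cv2) and the standard library are available. Lean on these libraries where they do the work, as an engineer would, in place of code of your own. Each camera call takes 0.05 s, during which the arm holds its last target.

## Working session

There is one attempt and no reset: what is moved stays moved. The work goes in short steps, Python scripts to look and compute and a shell command to move; the robot and the scene stay as the last step left them, time stands still between calls to the robot, and variables do not carry over. Pictures are saved under pics/ and viewed, and the job is handed in when it is done.

```bash
ls; mkdir -p pics
cat > h.py <<'E'
import numpy as np, cv2
from station import r, capture
def snap(n,f):
    c=capture(n); cv2.imwrite('pics/'+f+'.png',cv2.cvtColor(c['pixels'],cv2.COLOR_RGB2BGR)); 
    np.savez('pics/'+f+'.npz',**c); return c
def ray(c,u,v):
    f=192/np.tan(np.radians(float(c['vertical_fov']))/2)
    d=np.array([(u-c['cx'])/f,(v-c['cy'])/f,1.]); R=np.array(c['rotation'])
    if R.shape!=(3,3):
        from scipy.spatial.transform import Rotation as Ro
        w=R; R=Ro.from_quat([w[1],w[2],w[3],w[0]]).as_matrix()
    return np.array(c['xyz']),R@d
def onz(c,u,v,z):
    o,d=ray(c,u,v); return o+d*(z-o[2])/d[2]
def proj(c,p):
    f=192/np.tan(np.radians(float(c['vertical_fov']))/2)
    R=np.array(c['rotation']); q=R.T@(np.array(p)-np.array(c['xyz'])); return f*q[0]/q[2]+float(c['cx']),f*q[1]/q[2]+float(c['cy'])
E
python3 - <<'E'
from h import *
print(r.observe())
for n in('side','top','wrist'):
    c=snap(n,n+'0'); print(n,c['vertical_fov'],c['cx'],c['cy'],c['xyz'],c['rotation'])
E
```

```text
pics
{'t': 0.0, 'joint_positions': array([-1.38763371e+00,  3.51220186e-01,  1.65240592e+00, -2.93629799e-05,
        1.13909345e+00, -8.45600116e-02]), 'qvel': array([-3.25395127e-04, -3.57262835e-04, -1.56940651e-03, -1.24710976e-03,
        1.33218087e-03, -2.96910985e-05]), 'joint_torque': array([ 1.88047425e-04, -4.97325754e+01, -2.85252535e+01,  6.99145789e-02,
        2.57590046e-02, -8.78853257e-05]), 'position': array([ 0.14547229, -0.53006593,  0.21811712]), 'ee_rot': array([-3.68422662e-04,  7.95156383e-01, -6.06404164e-01, -4.26522174e-04]), 'wrist_force': array([ 0.56862191, -0.85203162,  0.1393875 ]), 'wrist_torque': array([-0.04654914, -0.06561341,  0.00716158]), 'width': 0.09279561535786575}
side 45.165882551060335 260.5858531414457 197.32670246666885 [0.43536727 0.81516936 1.11031094] [ 0.01640927 -0.05761026  0.94090653 -0.33332672]
top 51.095075484128515 249.6695640569465 189.5248320198811 [ 0.34767271 -0.04363213  0.952182  ] [-0.06638861  0.7045287  -0.70430713  0.05642108]
wrist 62.53923774623562 259.8903731145515 194.189319965808 [ 0.21017584 -0.51358554  0.38462898] [ 0.09740808  0.78909167 -0.6018028  -0.07536181]
```

View pics/side0.png

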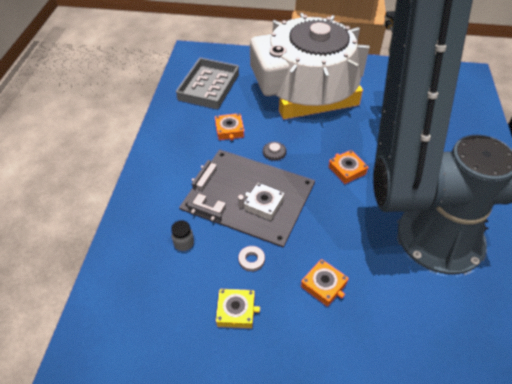

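View pics/top0.png

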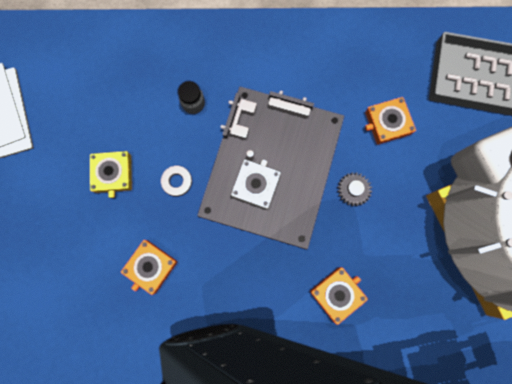

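View pics/wrist0.png

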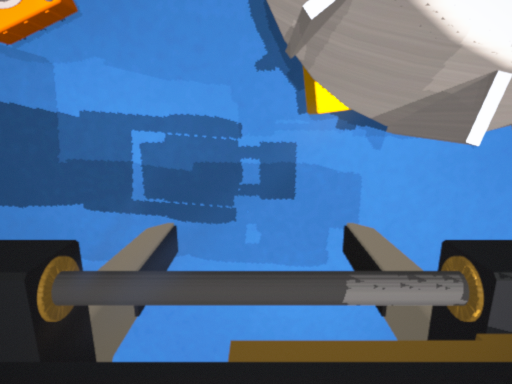

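```bash
python3 - <<'E'
s=open('h.py').read()
s=s[:s.index('def ray')]+'''from scipy.spatial.transform import Rotation as Ro
def cam(c):
    w=np.array(c['rotation']); return np.array(c['xyz']),Ro.from_quat([w[1],w[2],w[3],w[0]]).as_matrix(),192/np.tan(np.radians(float(c['vertical_fov']))/2)
def ray(c,u,v):
    o,R,f=cam(c); return o,R@np.array([(u-c['cx'])/f,(v-c['cy'])/f,1.])
def onz(c,u,v,z):
    o,d=ray(c,u,v); return o+d*(z-o[2])/d[2]
def proj(c,p):
    o,R,f=cam(c); q=R.T@(np.array(p)-o); return f*q[0]/q[2]+float(c['cx']),f*q[1]/q[2]+float(c['cy'])
def load(f): return dict(np.load('pics/'+f+'.npz'))
'''
open('h.py','w').write(s)
E
python3 - <<'E'
from h import *
c=load('top0'); im=cv2.cvtColor(c['pixels'],cv2.COLOR_RGB2BGR)
cv2.imwrite('pics/topz.png',cv2.resize(im[70:260,180:380],(800,760))[:, :][:600])
hsv=cv2.cvtColor(im,cv2.COLOR_BGR2HSV)
# non-blue in plate region
m=np.zeros(im.shape[:2],np.uint8); m[75:262,190:352]=1
nb=((hsv[...,1]<90)&(m>0)).astype(np.uint8)
nb=cv2.morphologyEx(nb,cv2.MORPH_OPEN,np.ones((7,7)))
n,l,st,ce=cv2.connectedComponentsWithStats(nb)
k=1+np.argmax(st[1:,4]); print(st[k])
cn=cv2.findContours((l==k).astype(np.uint8),cv2.RETR_EXTERNAL,cv2.CHAIN_APPROX_NONE)[0][0]
ar=cv2.minAreaRect(cn); b=cv2.boxPoints(ar); print(b)
P=[onz(c,u,v,.012) for u,v in b]
for i in range(4): print(P[i],np.linalg.norm(P[i]-P[i-1]))
E
```

```text
[  199    88   144   160 15671]
[[196.5849  217.45282]
 [235.90564  79.83021]
 [346.32074 111.37738]
 [307.      249.     ]]
[0.44625884 0.09458674 0.012     ] 0.2677392870298259
[0.79106767 0.00461005 0.012     ] 0.35635506180335735
[ 0.70719061 -0.26692666  0.012     ] 0.28419631538790824
[ 0.37311935 -0.16296896  0.012     ] 0.34987257041320524
```

View pics/topz.png

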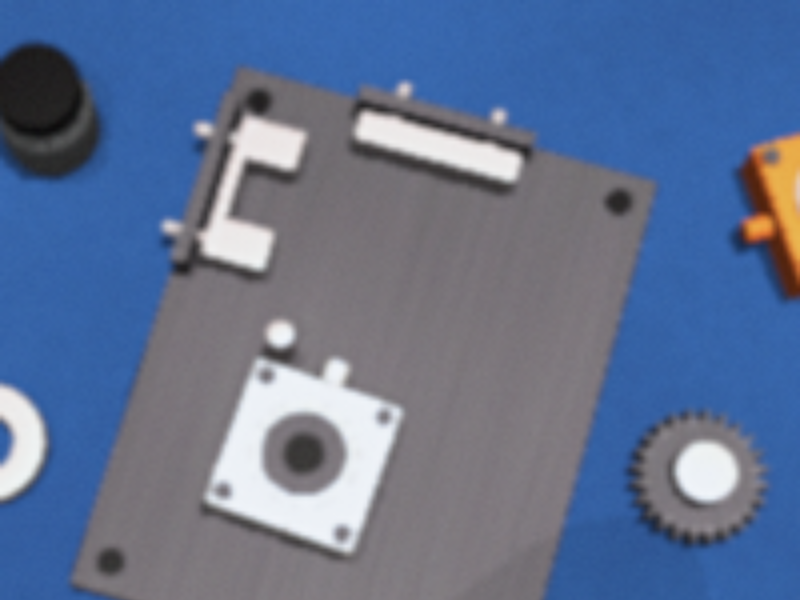

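Run:
```python
from h import *
c=load('top0')
px=[(239.5,86.7),(343.7,115.7),(307.5,248.5),(198.2,216.2)]
S=np.array([(170,80),(170,-190),(-170,-190),(-170,80)])/1000
W=np.array([onz(c,*p,.012)[:2] for p in px])
print(W,[np.linalg.norm(W[i]-W[i-1]) for i in range(4)])
a=S-S.mean(0);b=W-W.mean(0)
th=np.arctan2((a[:,0]*b[:,1]-a[:,1]*b[:,0]).sum(),(a*b).sum())
R=np.array([[np.cos(th),-np.sin(th)],[np.sin(th),np.cos(th)]]);t=W.mean(0)-R@S.mean(0)
print('th',np.degrees(th),'t',t,'res',(W-(S@R.T+t))*1000)
print('post',onz(c,180+280/4,70+332/4,.057))
for n,p in dict(c1=(258,357),c2=(402,407),c3=(352,553),c4=(205,502)).items():
    w=onz(c,180+p[0]/4,70+p[1]/4,.046)[:2]; print(n,w,R.T@(w-t)*1000)
```

```text
[[ 0.77278177 -0.00448019]
 [ 0.6960947  -0.26008973]
 [ 0.37426483 -0.1641494 ]
 [ 0.44921669  0.09085038]] [np.float64(0.33731628285337156), np.float64(0.2668654120235307), np.float64(0.3358258645839451), np.float64(0.26578689148937956)]
th -16.520326257389563 t [ 0.58872905 -0.0317377 ] res [[-1.67793324 -1.09957265]
 [-1.58902671  2.14498696]
 [ 2.54553657  1.404455  ]
 [ 0.72142339 -2.44986932]]
post [ 0.59022227 -0.03147186  0.057     ]
c1 [ 0.57825803 -0.01857148] [-13.78265027   9.64520495]
c2 [ 0.54842789 -0.10172942] [-18.73494803 -78.56224214]
c3 [ 0.46366521 -0.07237911] [-108.34446274  -74.5262798 ]
c4 [0.49304291 0.01140952] [-104.0052583    14.15717376]
```

```bash
python3 -m pendant '[0,0.5,1.2,0,0,0, 0.4,1.3,1.6,0,0,0, 0.9,2.1,1.6,0,0,0, 1.4,2.9,1.6,0,0,0, 1.9,3.7,1.6,0,0,0, 2.4,4.5,1.6,0,0,0, 2.9,5.3,1.6,0,0,0, 3.4,6.1,1.6,0,0,0, 3.9,6.9,1.6,0,0,0, 4.3,7.7,1.6,0,0,0, 4.7,8.5,1.6,0,0,0, 5,9.2,1.6,0,0,0, 5,9.4,1.6,0,0,0, 5,9.4,1.6,0,0,0]' 255
python3 - <<'E'
from h import *
snap('wrist','w1'); snap('side','s1'); c=snap('top','t1'); o=r.observe(); print(o['wrist_force'],o['joint_positions'],o['width'])
E
```

```text
t: 1.9
position: [0.3952, -0.0603, 0.2985]
ee_rot: [0.0, 0.796, -0.606, -0.0]
wrist_force: [1.1, -0.2, 0.8]
width: 0.0005
[ 0.07972252 -0.2618403  -0.26512276] [-2.70007378e-01 -1.70753494e-02  1.89148261e+00 -1.94321906e-04
  1.26716610e+00  1.03414707e+00] 0.00032756767710109065
```

View pics/w1.png

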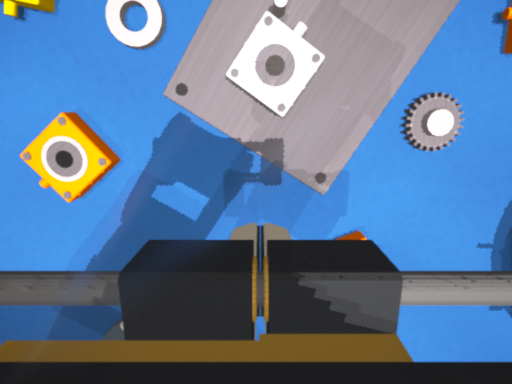

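View pics/t1.png

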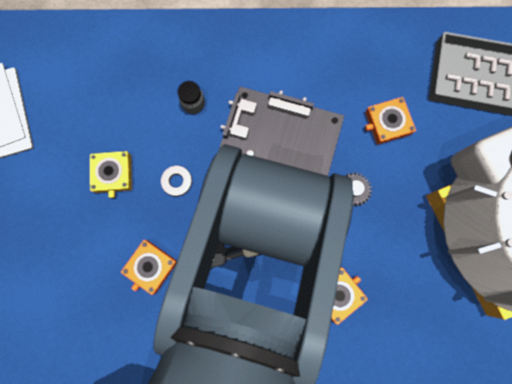

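View pics/s1.png

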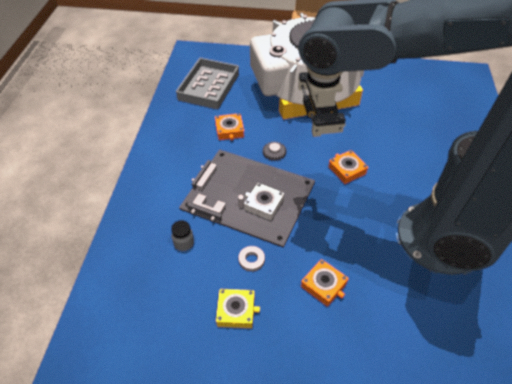

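```bash
python3 -m pendant '[0.6,-0.1,0.2,0,0,0, 1.3,-0.3,0.4,0,0,0, 1.9,-0.3,0.4,0,0,0, 1.9,-0.3,0.4,0,0,0, 1.9,-0.3,0.4,0,0,0]' 255
python3 - <<'E'
from h import *
snap('wrist','w2')
E
```

```text
t: 2.68
position: [0.4898, -0.0759, 0.3184]
ee_rot: [0.0, 0.795, -0.607, -0.0]
wrist_force: [0.3, 0.1, 0.4]
width: 0.0006
```

View pics/w2.png

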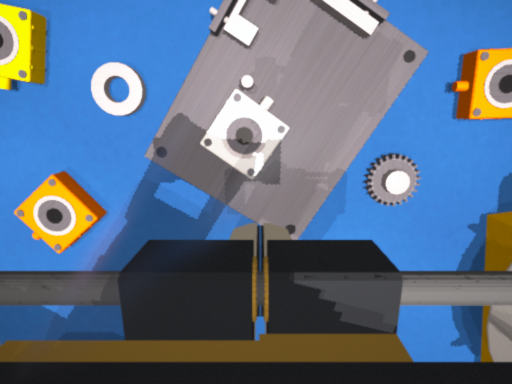

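```bash
cat > m.py <<'E'
from h import *
TH=np.radians(-16.52); T=np.array([.5887,-.0317])
def rot(a): return np.array([[np.cos(a),-np.sin(a)],[np.sin(a),np.cos(a)]])
def s2w(p,th=TH,t=T): return rot(th)@np.array(p)+t
def w2s(p,th=TH,t=T): return rot(th).T@(np.array(p)-t)
def edge(c,a,b,z,n=25,half=10,ch='sat',lo=.08,hi=.92):
    """sub-pixel step edge along station segment a-b at height z -> line pts in world"""
    im=cv2.cvtColor(c['pixels'],cv2.COLOR_RGB2HSV).astype(np.float32)
    g=im[...,1] if ch=='sat' else im[...,2]
    A=np.array(proj(c,[*s2w(a),z]));B=np.array(proj(c,[*s2w(b),z]));d=(B-A)/np.linalg.norm(B-A);nn=np.array([-d[1],d[0]])
    out=[]
    for f in np.linspace(lo,hi,n):
        q=A+f*(B-A); ks=np.arange(-half,half+.01,.25)
        P=q+ks[:,None]*nn
        if P.min()<2 or P[:,0].max()>509 or P[:,1].max()>381: continue
        v=cv2.remap(g,P[:,0].astype(np.float32),P[:,1].astype(np.float32),cv2.INTER_LINEAR).ravel()
        v=cv2.GaussianBlur(v.reshape(1,-1),(0,0),3).ravel(); gr=np.abs(np.gradient(v)); k=np.argmax(gr)
        if gr[k]>2: out.append(onz(c,*(q+ks[k]*nn),z)[:2])
    return np.array(out)
E
python3 - <<'E'
from m import *
c=load('w2')
S=[(.17,.08),(.17,-.19),(-.17,-.19),(-.17,.08)]
for n,i,j in (('top+x',0,1),('-y',1,2),('-x',2,3),('+y',3,0)):
    e=edge(c,S[i],S[j],.012)
    if len(e)<3: print(n,len(e)); continue
    l=cv2.fitLine(e.astype(np.float32),cv2.DIST_HUBER,0,1e-4,1e-4).ravel()
    m=np.array([w2s(x) for x in e]); print(n,len(e),'ang',np.degrees(np.arctan2(l[1],l[0]))%180,'station med',np.median(m,0)*1000,'sd',m.std(0)*1000)
im=c['pixels'].astype(int)
m=((im.min(2)>150)&(im.max(2)-im.min(2)<40)).astype(np.uint8)
n,l,st,ce=cv2.connectedComponentsWithStats(m)
for k in range(1,n):
    if st[k,4]>60: print(st[k],ce[k],w2s(onz(c,*ce[k],.046)[:2])*1000,w2s(onz(c,*ce[k],.057)[:2])*1000)
cv2.imwrite('pics/w2z.png',cv2.resize(cv2.cvtColor(c['pixels'],cv2.COLOR_RGB2BGR)[0:200,180:400],(792,720))[:600])
E
```

```text
top+x 8 ang 65.14789 station med [ 170.         -131.64291989] sd [ 4.2676621  22.50375606]
-y 25 ang 163.29207 station med [  12.78528699 -189.23051908] sd [85.57180264  0.28062818]
-x 25 ang 73.26638 station med [-168.38802916  -50.20781838] sd [ 4.55633421 68.12551738]
+y 16 ang 163.3915 station med [-40.83460204  80.        ] sd [57.39544268  1.62410736]
[210   0  20  31  97] [219.17525773  17.07216495] [48.39496076 69.86140605] [46.55879817 67.2042051 ]
[223   0  36  46 796] [240.02135678  24.76507538] [54.64780007 43.13438733] [52.65489571 41.14716046]
[323   0  56  35 793] [354.45271122  14.28247163] [140.29443933 -72.45230619] [136.15460531 -71.54208719]
[  0  17  18  48 284] [ 9.66197183 42.30985915] [-117.84218636  282.82434744] [-115.51123317  274.82874139]
[ 177   35  129  144 8631] [238.49519175 104.4896304 ] [-29.43303952  -4.84636873] [-29.31826459  -5.63084778]
[485  60  27  48 371] [495.9703504   85.63881402] [ 169.68172538 -280.67286476] [ 164.80523156 -274.54311938]
[  91   62   52   54 1628] [116.38697789  88.27211302] [-96.70241146 142.76103714] [-94.90137527 138.27643955]
[387  62  19  34 234] [395.1965812   78.02991453] [ 107.32742372 -162.14476209] [ 104.01398364 -158.98619576]
[ 324  112   55   60 1135] [352.68105727 142.16828194] [  10.46609062 -163.75903904] [   9.58070224 -160.56000715]
[ 370  157   47   46 1288] [393.85248447 180.56677019] [  -2.53274354 -244.93505345] [  -3.09228629 -239.70115837]
[ 34 196  41  39 510] [ 54.3627451  214.80588235] [-303.56782958  143.80821441] [-296.58123672  139.29736692]
```

View pics/w2z.png

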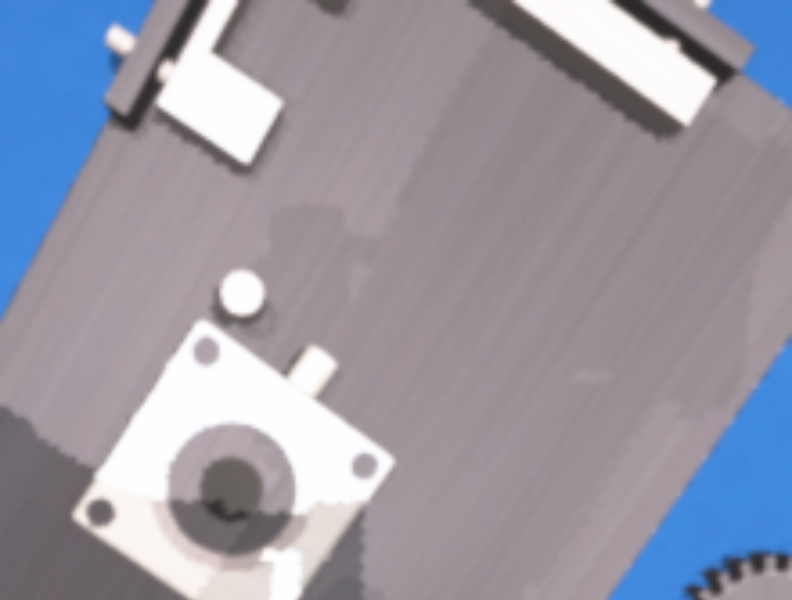

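```bash
sed -i 's/TH=np.radians(-16.52)/TH=np.radians(-16.65)/' m.py
python3 - <<'E'
from m import *
c=load('w2')
z=lambda x,y:(180+(x+.5)/3.6-.5,(y+.5)/3.6-.5)
def P(x,y,h): w=onz(c,*z(x,y),h)[:2]; return w,w2s(w)*1000
for n,x,y,h in [('post',241,293,.057),('c ++',203,320,.046),('c +-',396,461,.046),('c -+',73,516,.046),('stubend',325,355,.029),('fenceA',515,0,.034),('fenceB',686,127,.034),('st1',283,103,.034),('st2',250,165,.034)]:
    w,s=P(x,y,h); print(n,w.round(4),s.round(1))
o=r.observe(); print(o['position'])
E
```

```text
post [ 0.5897 -0.0316] [1.  0.4]
c ++ [ 0.5779 -0.0198] [-13.8   8.3]
c +- [ 0.548  -0.1026] [-18.7 -79.5]
c -+ [0.4958 0.0106] [-101.2   13.9]
stubend [ 0.5788 -0.0666] [  0.5 -36.3]
fenceA [ 0.7119 -0.0987] [137.2 -28.9]
fenceB [ 0.6891 -0.1712] [ 136.2 -104.9]
st1 [ 0.6583 -0.0283] [65.7 23.2]
st2 [ 0.6352 -0.0221] [41.8 22.6]
[ 0.48974587 -0.07573626  0.31859283]
```

```bash
sed -i 's/T=np.array(.*/T=np.array([.5895,-.0318])/' m.py; python3 -m pendant '[-0.2,0.1,-0.5,0,0,1.4, -0.4,0.2,-1.2,0,0,2.8, -0.7,0.3,-2,0,0,4.2, -0.9,0.4,-2.8,0,0,5.6, -1.1,0.49,-3.5,0,0,7, -1.16,0.49,-4.2,0,0,8.4, -1.16,0.49,-4.8,0,0,9.8, -1.16,0.49,-5.2,0,0,10.9, -1.16,0.49,-5.6,0,0,10.9, -1.16,0.49,-5.9,0,0,10.9, -1.16,0.49,-5.94,0,0,10.9, -1.16,0.49,-5.94,0,0,10.9]' 255
python3 - <<'E'
from h import *
snap('wrist','w3');snap('side','s3'); o=r.observe(); print(o['position'],o['wrist_force'])
c=load('s3');cv2.imwrite('pics/s3z.png',cv2.resize(cv2.cvtColor(c['pixels'],cv2.COLOR_RGB2BGR)[120:270,160:360],(800,600),interpolation=cv2.INTER_CUBIC))
E
```

```text
t: 4.22
position: [0.4327, -0.051, 0.0221]
ee_rot: [0.0, 0.985, -0.175, 0.0]
wrist_force: [0.1, -0.8, 0.1]
width: 0.0003
[ 0.43291223 -0.05098666  0.02222425] [ 0.40173564  1.56772232 -0.62853304]
```

View pics/w3.png

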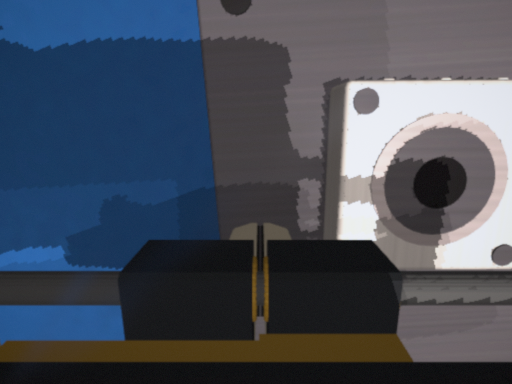

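View pics/s3z.png

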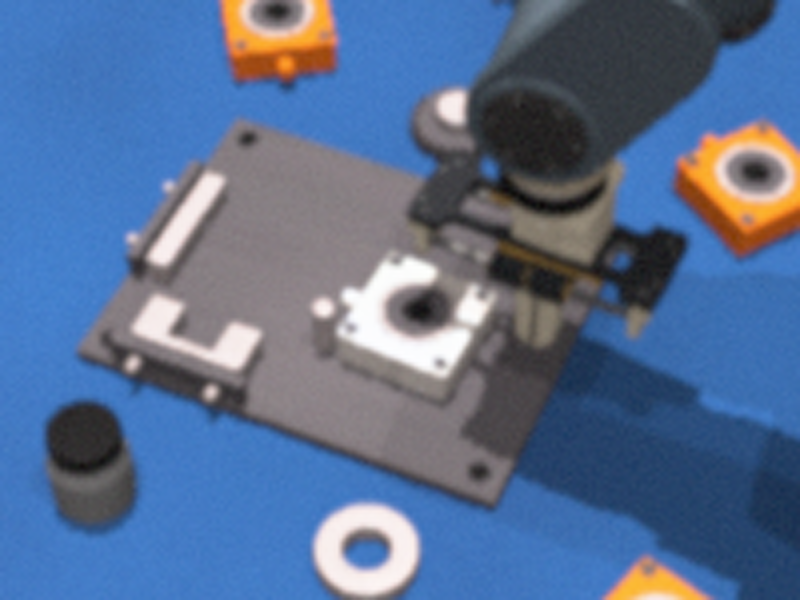

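```bash
cat > path.py <<'E'
from m import *
import sys
def tcp(deg,p,s,d=.098,off=.0175):
    a=np.radians(deg); C=rot(a)@np.array([-d-off,s-p]); return s2w(C)
if __name__=='__main__':
    o=r.observe(); p0=o['position'][:2]
    for deg in range(-3,91,4):
        p=.035-.019*min(1,max(0,(deg+3)/45)); w=tcp(deg,p,-.036); print(deg,w.round(4),((w-p0)/.05).round(2))
E
python3 path.py
```

```text
-3 [ 0.4569 -0.0598] [ 0.48 -0.18]
1 [ 0.4596 -0.0674] [ 0.53 -0.33]
5 [ 0.4627 -0.0747] [ 0.6  -0.47]
9 [ 0.4663 -0.0818] [ 0.67 -0.62]
13 [ 0.4701 -0.0886] [ 0.74 -0.75]
17 [ 0.4744 -0.0951] [ 0.83 -0.88]
21 [ 0.4789 -0.1013] [ 0.92 -1.01]
25 [ 0.4838 -0.1071] [ 1.02 -1.12]
29 [ 0.489  -0.1127] [ 1.12 -1.23]
33 [ 0.4944 -0.1179] [ 1.23 -1.34]
37 [ 0.5    -0.1227] [ 1.34 -1.43]
41 [ 0.5059 -0.1272] [ 1.46 -1.52]
45 [ 0.5125 -0.1324] [ 1.59 -1.63]
49 [ 0.5198 -0.1375] [ 1.74 -1.73]
53 [ 0.5273 -0.1421] [ 1.89 -1.82]
57 [ 0.5351 -0.1462] [ 2.04 -1.9 ]
61 [ 0.5433 -0.1497] [ 2.21 -1.97]
65 [ 0.5516 -0.1527] [ 2.37 -2.03]
69 [ 0.5601 -0.155 ] [ 2.54 -2.08]
73 [ 0.5688 -0.1568] [ 2.72 -2.12]
77 [ 0.5776 -0.1579] [ 2.89 -2.14]
81 [ 0.5864 -0.1584] [ 3.07 -2.15]
85 [ 0.5952 -0.1583] [ 3.25 -2.15]
89 [ 0.604  -0.1576] [ 3.42 -2.13]
```

```bash
python3 -m pendant '[0.1,-0.03,0,0,0,0, 0.2,-0.07,0,0,0,0, 0.3,-0.1,0,0,0,0, 0.36,-0.13,0,0,0,0, 0.4,-0.14,0,0,0,0, 0.44,-0.155,0,0,0,0]'
```

```text
t: 5.08
position: [0.4541, -0.0586, 0.0215]
ee_rot: [-0.0, 0.985, -0.175, -0.001]
wrist_force: [-3.0, -0.4, 1.4]
width: 0.0003
```

```bash
python3 -m pendant '[0.03,-0.02,0,0,0,0, 0.06,-0.04,0,0,0,0, 0.09,-0.06,0,0,0,0.3, 0.12,-0.08,0,0,0,0.6, 0.12,-0.08,0,0,0,0.6]'
python3 - <<'E'
from h import *
snap('wrist','w4');snap('side','s4'); o=r.observe(); print(o['position'],o['wrist_force'])
c=load('s4');cv2.imwrite('pics/s4z.png',cv2.resize(cv2.cvtColor(c['pixels'],cv2.COLOR_RGB2BGR)[155:245,190:310],(800,600),interpolation=cv2.INTER_CUBIC))
E
```

```text
t: 5.7
position: [0.4608, -0.0627, 0.0217]
ee_rot: [0.0, 0.989, -0.149, 0.0]
wrist_force: [-0.2, 0.0, 0.7]
width: 0.0005
[ 0.46078769 -0.06268809  0.02170975] [-0.41546278 -0.00188317 -0.17181452]
```

View pics/w4.png

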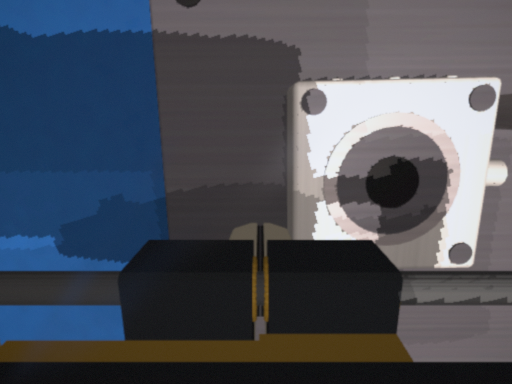

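View pics/s4z.png

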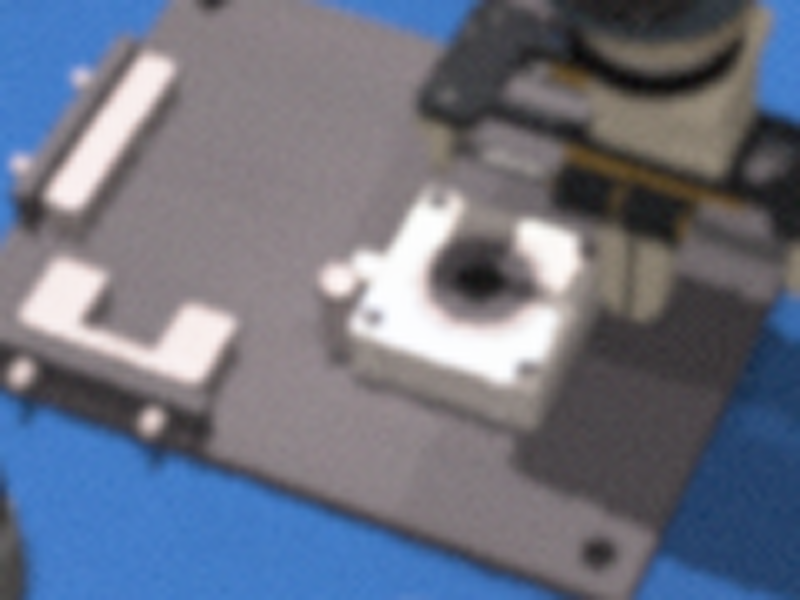

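```bash
cat > nxt.py <<'E'
from path import *
o=r.observe(); p0=o['position'][:2]; q=o['ee_rot']; yaw=np.degrees(2*np.arctan2(q[2],q[1])) 
ys=(yaw-np.degrees(TH)+90)%180-90
print('tool yaw station',ys,'F',o['wrist_force'],'pos st',w2s(p0)*1000)
off=float(sys.argv[1]); s=float(sys.argv[2]); a,b,st,pa,pb=map(float,sys.argv[3:8])
for deg in np.arange(a,b+.1,st):
    p=pa+(pb-pa)*(deg-a)/(b-a); w=tcp(deg,p,s,off=off); print(round(deg,1),w.round(4),((w-p0)/.05).round(3),'rz',round((deg-ys)/5,2))
E
python3 nxt.py .0145 -.036 1 33 2 .034 .02
```

```text
tool yaw station -0.5179777177775691 F [-0.41546278 -0.00188317 -0.17181452] pos st [-114.46558329  -66.47228357]
1.0 [ 0.4623 -0.0689] [ 0.03  -0.123] rz 0.3
3.0 [ 0.4639 -0.0724] [ 0.062 -0.195] rz 0.7
5.0 [ 0.4655 -0.0759] [ 0.095 -0.265] rz 1.1
7.0 [ 0.4673 -0.0794] [ 0.13  -0.334] rz 1.5
9.0 [ 0.4691 -0.0827] [ 0.167 -0.401] rz 1.9
11.0 [ 0.4711 -0.086 ] [ 0.206 -0.467] rz 2.3
13.0 [ 0.4731 -0.0893] [ 0.246 -0.531] rz 2.7
15.0 [ 0.4752 -0.0924] [ 0.288 -0.594] rz 3.1
17.0 [ 0.4774 -0.0955] [ 0.332 -0.656] rz 3.5
19.0 [ 0.4796 -0.0985] [ 0.377 -0.716] rz 3.9
21.0 [ 0.482  -0.1014] [ 0.424 -0.774] rz 4.3
23.0 [ 0.4844 -0.1042] [ 0.472 -0.831] rz 4.7
25.0 [ 0.4868 -0.107 ] [ 0.521 -0.886] rz 5.1
27.0 [ 0.4894 -0.1097] [ 0.572 -0.94 ] rz 5.5
29.0 [ 0.492  -0.1123] [ 0.623 -0.992] rz 5.9
31.0 [ 0.4946 -0.1148] [ 0.676 -1.042] rz 6.3
33.0 [ 0.4973 -0.1172] [ 0.731 -1.09 ] rz 6.7
```

```bash
python3 -m pendant '[0.04,-0.04,0,0,0,0.3, 0.08,-0.1,0,0,0,0.6, 0.12,-0.17,0,0,0,0.9, 0.16,-0.24,0,0,0,1.3, 0.2,-0.3,0,0,0,1.7, 0.24,-0.36,0,0,0,2.1, 0.27,-0.42,0,0,0,2.4, 0.27,-0.42,0,0,0,2.4]'
python3 - <<'E'
from h import *
snap('wrist','w5');snap('side','s5'); o=r.observe(); print(o['position'],o['wrist_force'])
c=load('s5');cv2.imwrite('pics/s5z.png',cv2.resize(cv2.cvtColor(c['pixels'],cv2.COLOR_RGB2BGR)[155:245,190:310],(800,600),interpolation=cv2.INTER_CUBIC))
E
```

```text
t: 6.8
position: [0.4743, -0.0839, 0.0216]
ee_rot: [0.0, 0.999, -0.045, 0.0]
wrist_force: [0.2, 0.1, -0.3]
width: 0.0004
[ 0.47420748 -0.08370376  0.02164677] [-0.50975233 -0.59222657 -0.12240488]
```

View pics/w5.png

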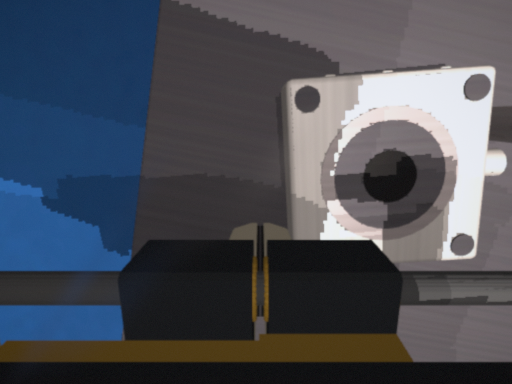

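View pics/s5z.png

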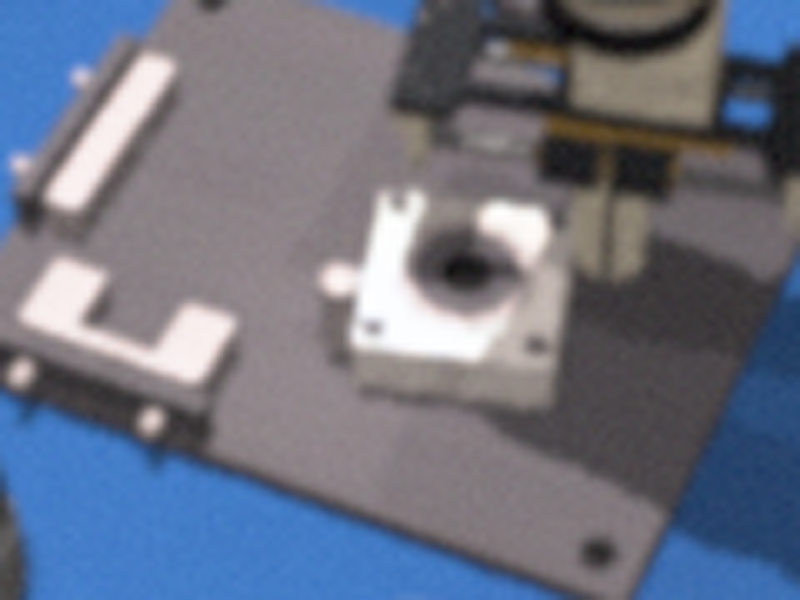

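```bash
cat > cov.py <<'E'
from m import *
# args: image, u v of corner (-x',+y'), (+x',+y'), (+x',-y')
def cov(n,*pts):
    c=load(n); W=[w2s(onz(c,*p,.046)[:2]) for p in pts]; a,b,d=W
    v1=b-a; v2=d-b
    print('sides',np.linalg.norm(v1)*1000,np.linalg.norm(v2)*1000)
    y1=np.degrees(np.arctan2(v1[1],v1[0])); y2=np.degrees(np.arctan2(v2[1],v2[0]))+90
    th=np.radians((y1+y2)/2); ctr=(a+d)/2
    pp=rot(th).T@(-ctr)
    print('yaw st',y1,y2,'centre',ctr*1000,'post in cover',pp*1000)
    o=r.observe(); print('tcp in cover',rot(th).T@(w2s(o['position'][:2])-ctr)*1000)
if __name__=='__main__':
    import sys; v=list(map(float,sys.argv[2:])); cov(sys.argv[1],v[:2],v[2:4],v[4:])
E
python3 cov.py w5 289 85 494 68 477 259; python3 cov.py w4 291 84 500 80 474 268;  python3 nxt.py .0145 -.036 13 45 4 .034 .02
```

```text
sides 86.40254937383878 87.70134581823676
yaw st 15.979013663684805 16.34500879990651 centre [-45.16195243 -33.88780623] post in cover [52.80990025 19.97748217]
tcp in cover [-62.03637575 -32.90632672]
sides 88.73141980605521 87.50826572398556
yaw st 0.5415749244576695 1.7147155696207506 centre [-54.77949543 -31.15119224] post in cover [55.38219968 30.06662363]
tcp in cover [-41.81566809 -50.79708181]
tool yaw station 11.470555466119308 F [-0.50975233 -0.59222657 -0.12240488] pos st [-95.58693577 -82.7617186 ]
13.0 [ 0.4728 -0.0945] [-0.029 -0.216] rz 0.31
17.0 [ 0.4774 -0.1007] [ 0.064 -0.341] rz 1.11
21.0 [ 0.4824 -0.1066] [ 0.163 -0.459] rz 1.91
25.0 [ 0.4876 -0.1122] [ 0.268 -0.57 ] rz 2.71
29.0 [ 0.4931 -0.1174] [ 0.377 -0.674] rz 3.51
33.0 [ 0.4988 -0.1222] [ 0.492 -0.771] rz 4.31
37.0 [ 0.5047 -0.1267] [ 0.61 -0.86] rz 5.11
41.0 [ 0.5108 -0.1308] [ 0.732 -0.942] rz 5.91
45.0 [ 0.5171 -0.1345] [ 0.858 -1.016] rz 6.71
```

```bash
python3 nxt.py .017 -.033 16 46 3 .020 .0155
```

```text
tool yaw station 11.470555466119308 F [-0.50975233 -0.59222657 -0.12240488] pos st [-95.58693577 -82.7617186 ]
16.0 [ 0.4739 -0.0835] [-0.006  0.004] rz 0.91
19.0 [ 0.4768 -0.089 ] [ 0.051 -0.106] rz 1.51
22.0 [ 0.4799 -0.0944] [ 0.113 -0.214] rz 2.11
25.0 [ 0.4832 -0.0996] [ 0.18  -0.318] rz 2.71
28.0 [ 0.4868 -0.1046] [ 0.252 -0.419] rz 3.31
31.0 [ 0.4907 -0.1095] [ 0.329 -0.515] rz 3.91
34.0 [ 0.4947 -0.1141] [ 0.41  -0.608] rz 4.51
37.0 [ 0.499  -0.1185] [ 0.496 -0.697] rz 5.11
40.0 [ 0.5035 -0.1227] [ 0.586 -0.781] rz 5.71
43.0 [ 0.5082 -0.1267] [ 0.679 -0.86 ] rz 6.31
46.0 [ 0.513  -0.1304] [ 0.777 -0.935] rz 6.91
```

```bash
python3 -m pendant '[0.05,-0.06,0,0,0,0.5, 0.08,-0.11,0,0,0,1.2, 0.11,-0.17,0,0,0,1.6, 0.14,-0.22,0,0,0,2.0, 0.17,-0.27,0,0,0,2.4, 0.21,-0.33,0,0,0,2.8, 0.25,-0.39,0,0,0,3.2, 0.29,-0.44,0,0,0,3.6, 0.33,-0.5,0,0,0,4, 0.38,-0.55,0,0,0,4.3, 0.42,-0.6,0,0,0,4.6]'
python3 - <<'E'
from h import *
snap('wrist','w6');snap('side','s6'); o=r.observe(); print(o['position'],o['wrist_force'])
c=load('s6');cv2.imwrite('pics/s6z.png',cv2.resize(cv2.cvtColor(c['pixels'],cv2.COLOR_RGB2BGR)[155:245,190:310],(800,600),interpolation=cv2.INTER_CUBIC))
E
```

```text
t: 8.28
position: [0.4948, -0.1137, 0.0215]
ee_rot: [-0.0, 0.988, 0.156, -0.0]
wrist_force: [-2.7, -1.2, 1.7]
width: 0.0003
[ 0.49510941 -0.11396636  0.02159025] [-2.946664   -3.37719035  0.97656954]
```

View pics/w6.png

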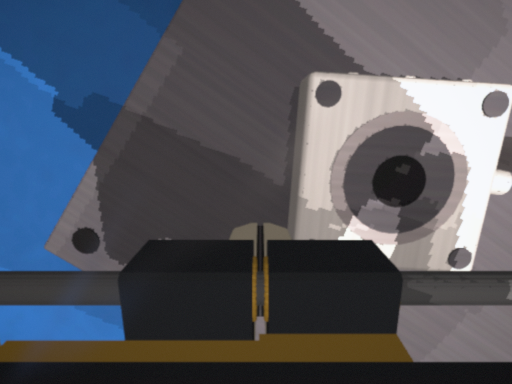

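View pics/s6z.png

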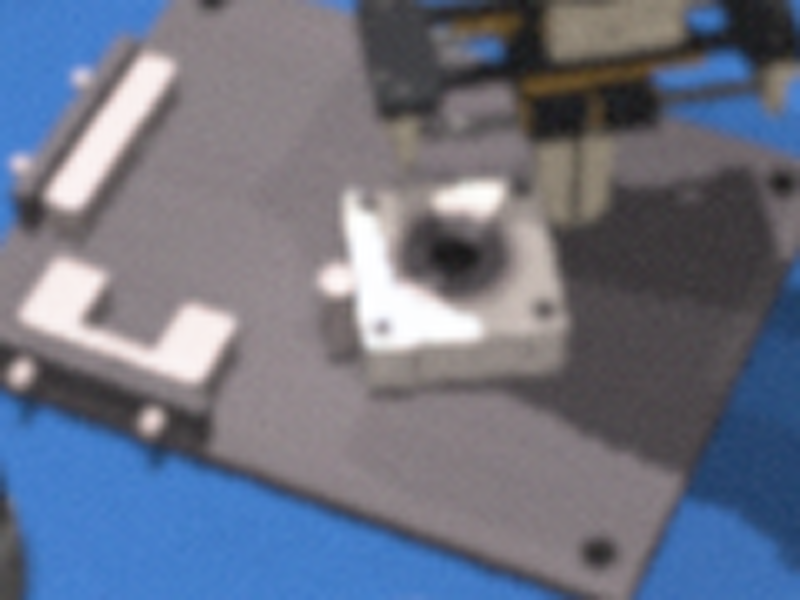

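```bash
python3 cov.py w6 308 75 515 85 477 269; python3 nxt.py .017 -.034 28 60 4 .0155 .0155
```

```text
sides 88.33567306660626 85.8356893875617
yaw st 31.931128377241798 33.28815167448913 centre [-36.68842044 -38.94703039] post in cover [51.89396387 13.03563904]
tcp in cover [-61.4508797  -40.01001984]
tool yaw station 34.524796656024165 F [-2.946664   -3.37719035  0.97656954] pos st [ -66.89038957 -105.76658864]
28.0 [ 0.4865 -0.103 ] [-0.172  0.22 ] rz -1.3
32.0 [ 0.4917 -0.11  ] [-0.068  0.08 ] rz -0.5
36.0 [ 0.4974 -0.1166] [ 0.046 -0.053] rz 0.3
40.0 [ 0.5035 -0.1228] [ 0.169 -0.177] rz 1.1
44.0 [ 0.5101 -0.1286] [ 0.3   -0.293] rz 1.9
48.0 [ 0.517  -0.1339] [ 0.439 -0.399] rz 2.7
52.0 [ 0.5243 -0.1387] [ 0.585 -0.495] rz 3.5
56.0 [ 0.532 -0.143] [ 0.737 -0.581] rz 4.3
60.0 [ 0.5399 -0.1467] [ 0.895 -0.655] rz 5.1
```

```bash
python3 -m pendant '[0.05,-0.03,0,0,0,0.1, 0.09,-0.07,0,0,0,0.4, 0.13,-0.12,0,0,0,0.8, 0.18,-0.165,0,0,0,1.2, 0.24,-0.22,0,0,0,1.6, 0.3,-0.28,0,0,0,2, 0.37,-0.335,0,0,0,2.4, 0.44,-0.39,0,0,0,2.8]'
python3 - <<'E'
from h import *
snap('wrist','w7');snap('side','s7'); o=r.observe(); print(o['position'],o['wrist_force'])
c=load('s7');cv2.imwrite('pics/s7z.png',cv2.resize(cv2.cvtColor(c['pixels'],cv2.COLOR_RGB2BGR)[155:245,190:310],(800,600),interpolation=cv2.INTER_CUBIC))
E
```

```text
t: 9.38
position: [0.5167, -0.1336, 0.0216]
ee_rot: [0.0, 0.962, 0.275, -0.0]
wrist_force: [-4.3, -5.3, 1.2]
width: 0.0006
[ 0.51716686 -0.13384973  0.02161471] [-4.06895131 -7.0556379   0.1618234 ]
```

View pics/w7.png

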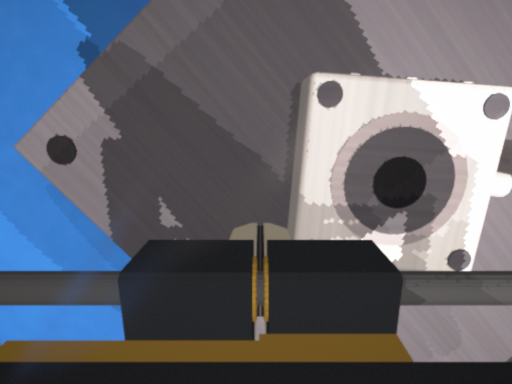

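View pics/s7z.png

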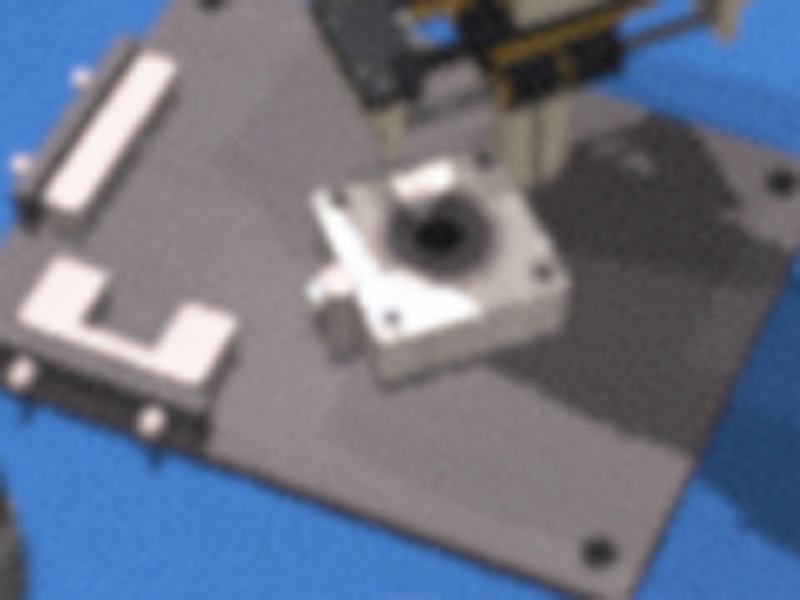

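```bash
python3 cov.py w7 311 75 516 87 476 270; python3 nxt.py .017 -.038 48 84 4 .0145 .0145
```

```text
sides 87.69574166135997 85.59732688945843
yaw st 45.36421529638539 46.606753426603795 centre [-26.75406989 -46.19885771] post in cover [51.81435924 12.86028328]
tcp in cover [-61.23966821 -40.66557107]
tool yaw station 48.524964581971886 F [-4.06895131 -7.0556379   0.1618234 ] pos st [ -40.06067091 -118.4962989 ]
48.0 [ 0.5186 -0.1365] [ 0.029 -0.052] rz -0.1
52.0 [ 0.5261 -0.1412] [ 0.178 -0.146] rz 0.7
56.0 [ 0.5339 -0.1453] [ 0.334 -0.229] rz 1.5
60.0 [ 0.5419 -0.1489] [ 0.495 -0.301] rz 2.3
64.0 [ 0.5502 -0.152 ] [ 0.661 -0.362] rz 3.1
68.0 [ 0.5587 -0.1544] [ 0.83  -0.411] rz 3.9
72.0 [ 0.5673 -0.1563] [ 1.003 -0.448] rz 4.7
76.0 [ 0.576  -0.1575] [ 1.177 -0.473] rz 5.5
80.0 [ 0.5848 -0.1581] [ 1.353 -0.486] rz 6.3
84.0 [ 0.5937 -0.1581] [ 1.53  -0.486] rz 7.1
```

```bash
python3 -m pendant '[0.05,-0.07,0,0,0,0.1, 0.11,-0.11,0,0,0,0.3, 0.18,-0.15,0,0,0,0.7, 0.26,-0.195,0,0,0,1.1, 0.335,-0.235,0,0,0,1.5]'
python3 -m pendant '[0.08,-0.036,0,0,0,0.4, 0.16,-0.072,0,0,0,0.8, 0.24,-0.103,0,0,0,1.2, 0.325,-0.133,0,0,0,1.6]'
python3 - <<'E'
from h import *
snap('wrist','w8');snap('side','s8'); o=r.observe(); print(o['position'],o['wrist_force'])
c=load('s8');cv2.imwrite('pics/s8z.png',cv2.resize(cv2.cvtColor(c['pixels'],cv2.COLOR_RGB2BGR)[155:245,190:310],(800,600),interpolation=cv2.INTER_CUBIC))
E
```

```text
t: 10.1
position: [0.5342, -0.145, 0.0216]
ee_rot: [0.0, 0.941, 0.338, 0.0]
wrist_force: [-2.1, -0.4, -0.1]
width: 0.0005
t: 10.6
position: [0.5503, -0.1517, 0.0216]
ee_rot: [0.0, 0.915, 0.403, 0.0]
wrist_force: [-1.8, 0.2, 0.1]
width: 0.0002
[ 0.55064819 -0.15172643  0.02170056] [-1.01162417 -0.50459031  0.27760148]
```

View pics/w8.png

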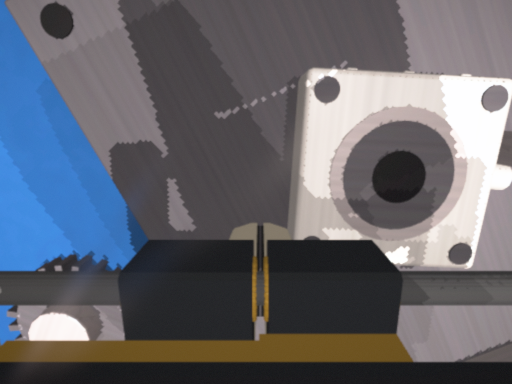

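View pics/s8z.png

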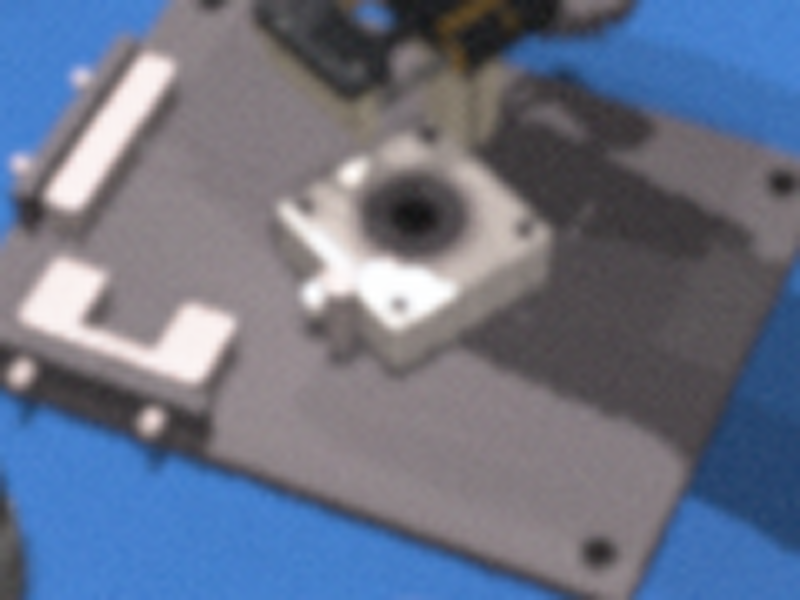

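```bash
python3 cov.py w8 309 72 514 80 478 268; python3 nxt.py .017 -.038 64 92 4 .0145 .0145
```

```text
sides 87.24484227657288 87.41214906567274
yaw st 62.00796997902499 63.6721482631474 centre [-10.55346822 -52.35554178] post in cover [51.40000144 14.50924872]
tcp in cover [-62.03960176 -40.47500464]
tool yaw station 64.06612891313296 F [-1.01162417 -0.50459031  0.27760148] pos st [  -2.86099719 -126.0302598 ]
64.0 [ 0.5502 -0.152 ] [-0.009 -0.005] rz -0.01
68.0 [ 0.5587 -0.1544] [ 0.161 -0.054] rz 0.79
72.0 [ 0.5673 -0.1563] [ 0.333 -0.091] rz 1.59
76.0 [ 0.576  -0.1575] [ 0.508 -0.115] rz 2.39
80.0 [ 0.5848 -0.1581] [ 0.684 -0.128] rz 3.19
84.0 [ 0.5937 -0.1581] [ 0.86  -0.128] rz 3.99
88.0 [ 0.6025 -0.1576] [ 1.036 -0.116] rz 4.79
92.0 [ 0.6112 -0.1563] [ 1.211 -0.092] rz 5.59
```

```bash
python3 -m pendant '[0.08,-0.02,0,0,0,0.4, 0.16,-0.04,0,0,0,0.8, 0.25,-0.06,0,0,0,1.2, 0.335,-0.075,0,0,0,1.6, 0.42,-0.09,0,0,0,2, 0.51,-0.1,0,0,0,2.4]'
python3 -m pendant '[0.09,-0.002,0,0,0,0.4, 0.18,-0.002,0,0,0,0.8, 0.27,0,0,0,0,1.2, 0.35,0.005,0,0,0,1.6, 0.44,0.015,0,0,0,2.0, 0.5,0.025,0,0,0,2.2]'
python3 - <<'E'
from h import *
snap('wrist','w9');snap('side','s9'); o=r.observe(); print(o['position'],o['wrist_force'])
c=load('s9');cv2.imwrite('pics/s9z.png',cv2.resize(cv2.cvtColor(c['pixels'],cv2.COLOR_RGB2BGR)[155:245,190:310],(800,600),interpolation=cv2.INTER_CUBIC))
E
```

```text
t: 11.45
position: [0.576, -0.157, 0.0217]
ee_rot: [0.0, 0.868, 0.496, 0.0]
wrist_force: [-0.7, -5.1, 0.3]
width: 0.0004
t: 12.2
position: [0.6019, -0.157, 0.0221]
ee_rot: [0.002, 0.817, 0.577, 0.0]
wrist_force: [1.3, -13.4, -0.5]
width: 0.0004
[ 0.60209159 -0.15693126  0.02219304] [  1.61231605 -11.69491872  -0.80313928]
```

View pics/w9.png

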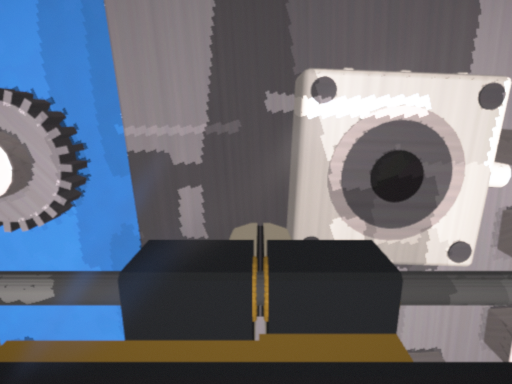

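View pics/s9z.png

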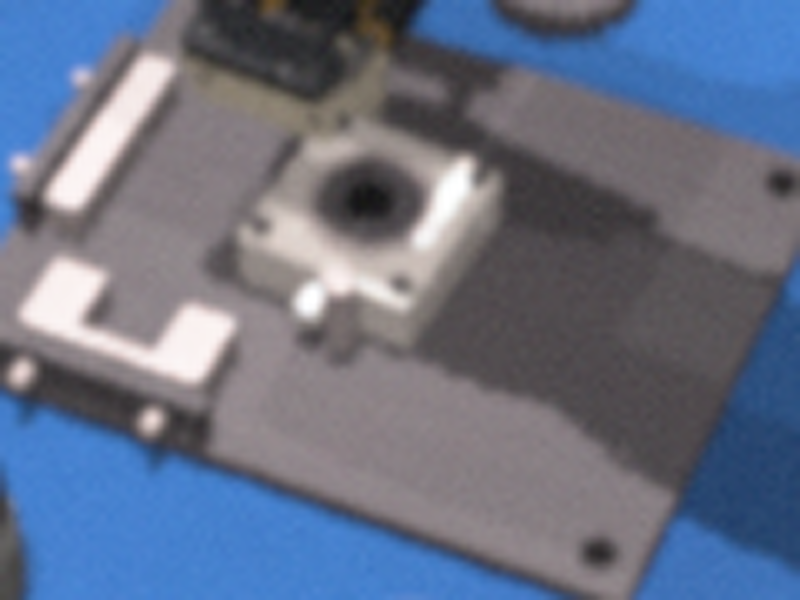

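```bash
python3 -m pendant '[-0.1,-0.28,0,0,0,0, -0.2,-0.6,0,0,0,0, -0.25,-0.7,0.7,0,0,0, -0.25,-0.7,1.7,0,0,-1, -0.3,-0.6,2.3,0,0,-3, -0.4,-0.4,2.5,0,0,-5, -0.6,-0.1,2.5,0,0,-7, -0.8,0.2,2.5,0,0,-9, -1,0.5,2.5,0,0,-11, -1.2,0.8,2.5,0,0,-13, -1.4,1.1,2.5,0,0,-15, -1.6,1.4,2.5,0,0,-17, -1.75,1.6,2.5,0,0,-18]'
python3 -m pendant '[0,0,0,0,0,-2, 0,0,0,0,0,-4, 0,0,0,0,0,-6, 0,0,0,0,0,-8, 0,0,0,0,0,-10, 0,0,0,0,0,-12, 0,0,0,0,0,-14, 0,0,0,0,0,-16, 0,0,0,0,0,-17.4, 0,0,0,0,0,-17.4, 0,0,0,0,0,-17.4]' 150
python3 - <<'E'
from h import *
snap('wrist','w10');o=r.observe(); print(o['position'],o['wrist_force'],o['width'],o['joint_positions'],o['t'])
q=o['ee_rot'];print(np.degrees(2*np.arctan2(q[2],q[1])))
E
```

```text
t: 13.92
position: [0.5124, -0.0752, 0.1466]
ee_rot: [-0.0, 0.985, -0.173, -0.0]
wrist_force: [-0.3, 0.4, -0.2]
width: 0.0005
t: 15.3
position: [0.5129, -0.0755, 0.1466]
ee_rot: [-0.0, -0.598, 0.801, 0.0]
wrist_force: [0.8, -0.1, -0.2]
width: 0.0385
[ 0.51295845 -0.07546854  0.1466195 ] [ 0.25451807  0.39492667 -0.4074645 ] 0.03839044649905563 [-2.35942841e-01  3.84314633e-01  1.80280715e+00  1.38781435e-04
  9.54594497e-01  1.62335141e+00] 15.35
253.46569038554068
```

View pics/w10.png

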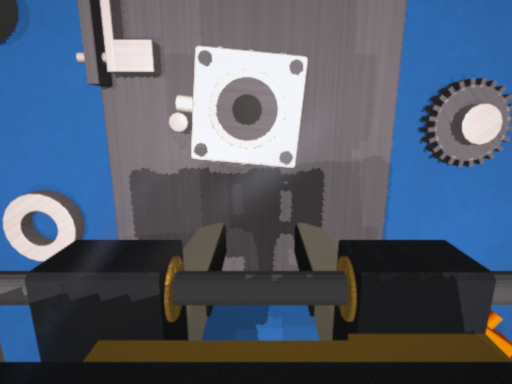

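Run:
```python
from m import *
c=load('w10')
P=[w2s(onz(c,u,v,.046)[:2])*1000 for u,v in ((194,46),(307,58),(296,166),(192,158))]
print(np.round(P,1)); ctr=np.mean(P,0); print(ctr,'post',w2s(onz(c,178,121,.057)[:2])*1000)
for i in range(4):
    d=P[i]-P[i-1]; print(np.linalg.norm(d),np.degrees(np.arctan2(d[1],d[0])))
p=r.observe()['position']; print('tcp st',w2s(p[:2])*1000,s2w([-.062,-.052]),(s2w([-.062,-.052])-p[:2])/.05)
```

```text
[[  58.1  -13.3]
 [  49.6 -101.6]
 [ -36.1  -95.6]
 [ -29.4   -7.3]]
[ 10.54195383 -54.45051733] post [ 1.32668793 -0.10096255]
87.67866321302492 -3.9061909783338873
88.77245902749736 -95.50247237695793
85.82255576316736 175.94491318675728
88.51712692652882 85.69474441859617
tcp st [-60.82027366 -63.76867491] [ 0.5152002  -0.06385527] [0.04483501 0.23226538]
```

```bash
python3 -m pendant '[0.045,0.15,-0.8,0,0,0, 0.045,0.15,-1.6,0,0,0, 0.045,0.15,-2.2,0,0,0, 0.045,0.15,-2.5,0,0,0, 0.045,0.15,-2.5,0,0,0, 0.2,0.105,-2.5,0,0,0, 0.29,0.075,-2.5,0,0,0, 0.38,0.05,-2.5,0,0,0, 0.47,0.025,-2.5,0,0,0, 0.56,-0.005,-2.5,0,0,0, 0.65,-0.03,-2.5,0,0,0]'
python3 - <<'E'
from h import *
snap('wrist','w11');snap('side','s11')
from m import *
o=r.observe(); print(w2s(o['position'][:2]),o['wrist_force'],o['width'])
c=load('s11');cv2.imwrite('pics/s11z.png',cv2.resize(cv2.cvtColor(c['pixels'],cv2.COLOR_RGB2BGR)[155:245,190:310],(800,600),interpolation=cv2.INTER_CUBIC))
E
```

```text
t: 16.73
position: [0.5457, -0.0768, 0.0216]
ee_rot: [-0.0, -0.597, 0.802, 0.0]
wrist_force: [-3.4, -0.2, 2.1]
width: 0.0381
[-0.02850528 -0.05564619] [-0.56259611 -0.36485275  0.95045947] 0.038157873853454156
```

View pics/w11.png

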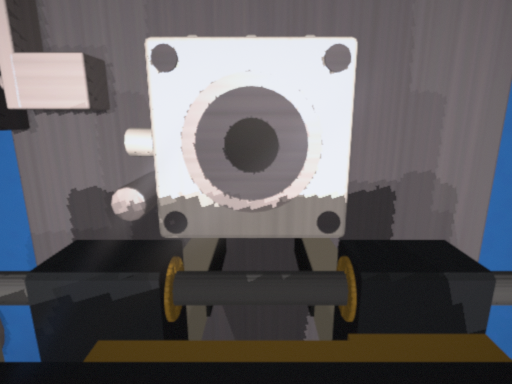

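View pics/s11z.png

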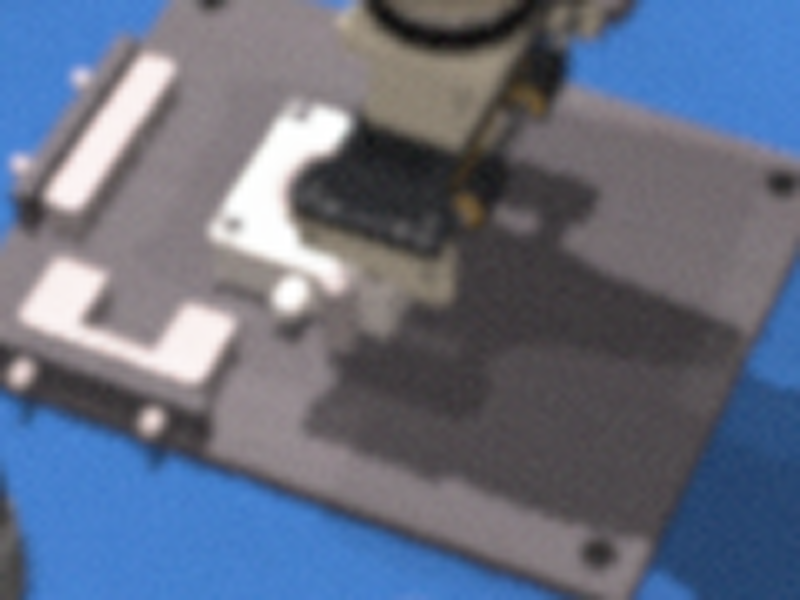

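```bash
python3 -m pendant '[0.08,-0.024,0,0,0,0, 0.16,-0.048,0,0,0,0, 0.24,-0.072,0,0,0,0, 0.32,-0.096,0,0,0,0, 0.4,-0.12,0,0,0,0, 0.48,-0.144,0,0,0,0, 0.56,-0.167,0,0,0,0]'
python3 -m pendant '[0.08,-0.024,0,0,0,0, 0.16,-0.048,0,0,0,0, 0.24,-0.072,0,0,0,0, 0.32,-0.096,0,0,0,0, 0.4,-0.12,0,0,0,0, 0.48,-0.144,0,0,0,0, 0.56,-0.167,0,0,0,0]'
python3 - <<'E'
from h import *
snap('wrist','w12')
from m import *
o=r.observe(); print(w2s(o['position'][:2]),rot(TH).T@o['wrist_force'][:2],o['width'])
E
```

```text
t: 17.7
position: [0.5738, -0.0852, 0.0216]
ee_rot: [0.0, -0.597, 0.802, -0.0]
wrist_force: [-1.1, -0.3, -0.9]
width: 0.0385
t: 18.58
position: [0.6018, -0.0936, 0.0216]
ee_rot: [0.0, -0.597, 0.802, 0.0]
wrist_force: [-1.1, -0.1, -0.8]
width: 0.0383
[ 0.03000103 -0.05562269] [-0.7773877  -0.53030156] 0.038158349412178286
```

View pics/w12.png

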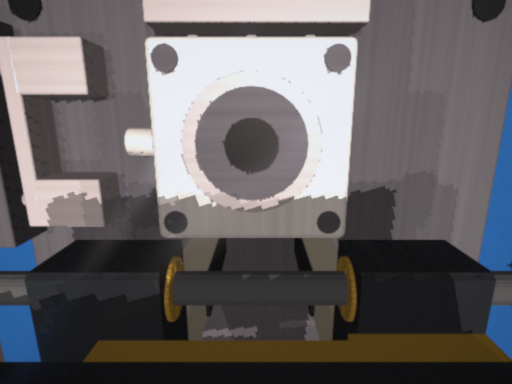

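```bash
python3 -m pendant '[0.02,-0.006,0,0,0,0, 0.04,-0.012,0,0,0,0, 0.06,-0.018,0,0,0,0, 0.08,-0.024,0,0,0,0, 0.1,-0.03,0,0,0,0]'
python3 -m pendant '[0.015,-0.004,0,0,0,0, 0.03,-0.009,0,0,0,0]'
```

```text
t: 19.25
position: [0.6066, -0.095, 0.0216]
ee_rot: [0.0, -0.597, 0.802, 0.0]
wrist_force: [-3.2, 0.5, 0.9]
width: 0.0382
t: 19.5
position: [0.6081, -0.0954, 0.0217]
ee_rot: [0.0, -0.597, 0.802, -0.0]
wrist_force: [-3.2, 1.2, 2.5]
width: 0.0384
```

```bash
python3 -m pendant '[0.01,-0.003,0,0,0,0, 0.02,-0.006,0,0,0,0]'; python3 -m pendant '[0.01,-0.003,0,0,0,0, 0.02,-0.006,0,0,0,0]'
```

```text
t: 19.75
position: [0.6091, -0.0957, 0.0216]
ee_rot: [0.0, -0.597, 0.802, 0.0]
wrist_force: [-3.1, -0.2, 1.4]
width: 0.0382
t: 20.0
position: [0.6091, -0.0957, 0.0215]
ee_rot: [-0.001, -0.597, 0.802, 0.001]
wrist_force: [-8.9, 2.1, 7.4]
width: 0.0385
```

```bash
python3 -m pendant '[0.01,-0.003,0,0,0,0, 0.02,-0.006,0,0,0,0]'
```

```text
t: 20.25
position: [0.6091, -0.0957, 0.0215]
ee_rot: [-0.002, -0.597, 0.802, 0.002]
wrist_force: [-14.1, 4.6, 11.4]
width: 0.0383
```

```bash
python3 -m pendant '[-0.003,0.001,0,0,0,0, -0.003,0.001,0,0,0,0]';  python3 -m pendant '[0,0,0,0,0,0, 0,0,0,0,0,0, 0,0,0,0,0,0, 0,0,0,0,0,0]'
python3 - <<'E'
from h import *
snap('wrist','w13')
E
```

```text
t: 20.5
position: [0.6091, -0.0957, 0.0215]
ee_rot: [-0.001, -0.597, 0.802, 0.002]
wrist_force: [-13.4, 3.5, 9.6]
width: 0.0378
t: 21.0
position: [0.6091, -0.0957, 0.0214]
ee_rot: [-0.001, -0.597, 0.802, 0.002]
wrist_force: [-13.8, 3.5, 9.1]
width: 0.0384
```

View pics/w13.png

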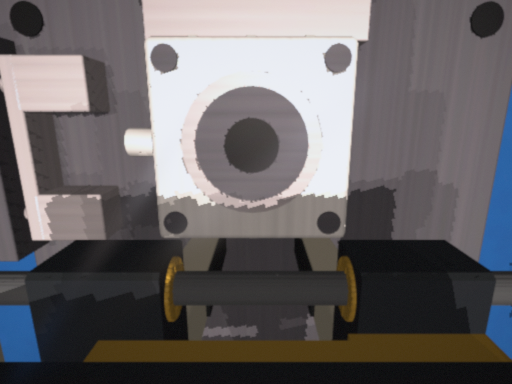

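```bash
python3 -m pendant '[-0.1,0.03,0,0,0,0, -0.3,0.09,0,0,0,0, -0.45,0.13,0.2,0,0,0, -0.45,0.13,1,0,0,0, -0.45,0.13,2,0,0,1.5, -0.4,-0.1,2.2,0,0,3.3, -0.3,-0.4,2.2,0,0,5.2, -0.1,-0.7,2.2,0,0,7.1, 0.1,-1,2.2,0,0,9, 0.3,-1.3,2.2,0,0,11, 0.45,-1.6,2.2,0,0,13, 0.51,-1.7,2.2,0,0,15, 0.51,-1.7,2.2,0,0,17, 0.51,-1.7,2.2,0,0,18, 0.51,-1.7,2.2,0,0,18, 0.51,-1.7,2.2,0,0,18]'
python3 - <<'E'
from m import *
snap('wrist','w14')
o=r.observe(); q=o['ee_rot']; print(w2s(o['position'][:2]),o['position'][2],rot(TH).T@o['wrist_force'][:2],o['width'],np.degrees(2*np.arctan2(q[2],q[1])-TH))
E
```

```text
t: 23.05
position: [0.6364, -0.1812, 0.132]
ee_rot: [0.0, 0.989, -0.146, 0.0]
wrist_force: [0.1, -0.1, 0.1]
width: 0.038
[ 0.08773828 -0.12976555] 0.13193086250104344 [ 0.48446172 -0.47499306] 0.03817794184208403 -0.10166055230893324
```

View pics/w14.png

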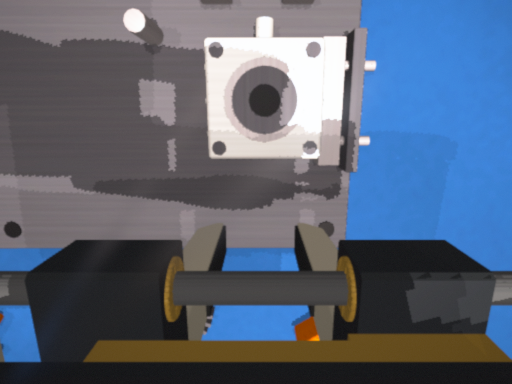

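```bash
python3 -m pendant '[0,0,-0.8,0,0,0, 0,0,-1.6,0,0,0, 0,0,-2.1,0,0,0, 0,0,-2.21,0,0,0, 0,0,-2.21,0,0,0, 0.034,0.115,-2.21,0,0,0, 0.07,0.23,-2.21,0,0,0, 0.1,0.34,-2.21,0,0,0, 0.12,0.4,-2.21,0,0,0, 0.14,0.47,-2.21,0,0,0, 0.16,0.54,-2.21,0,0,0, 0.18,0.61,-2.21,0,0,0]'
python3 - <<'E'
from m import *
snap('wrist','w15')
o=r.observe(); print(w2s(o['position'][:2]),rot(TH).T@o['wrist_force'][:2],o['width'])
E
```

```text
t: 24.6
position: [0.6455, -0.1508, 0.0212]
ee_rot: [0.0, 0.989, -0.145, 0.0]
wrist_force: [-1.1, -2.1, 1.5]
width: 0.0385
[ 0.08770969 -0.09753453] [ 0.24884268 -0.72792411] 0.0381943537184092
```

View pics/w15.png

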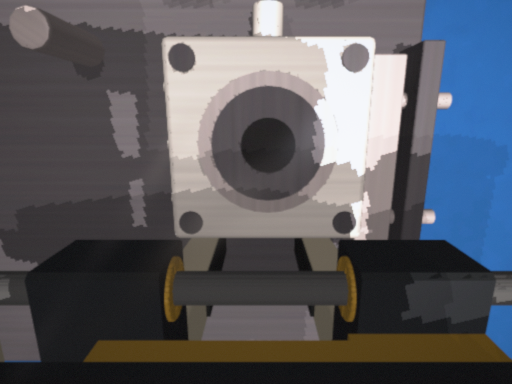

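```bash
python3 -m pendant '[0.017,0.058,0,0,0,0, 0.034,0.115,0,0,0,0, 0.052,0.172,0,0,0,0, 0.069,0.23,0,0,0,0, 0.086,0.287,0,0,0,0, 0.1,0.335,0,0,0,0]'
python3 - <<'E'
from m import *
snap('wrist','w16')
o=r.observe(); print(w2s(o['position'][:2]),rot(TH).T@o['wrist_force'][:2],o['width'])
E
```

```text
t: 25.4
position: [0.6505, -0.1338, 0.0212]
ee_rot: [0.0, 0.989, -0.145, 0.0]
wrist_force: [-0.9, -2.8, 2.3]
width: 0.0381
[ 0.08767596 -0.08000588] [-0.07671156 -1.08818797] 0.03832484375815211
```

View pics/w16.png

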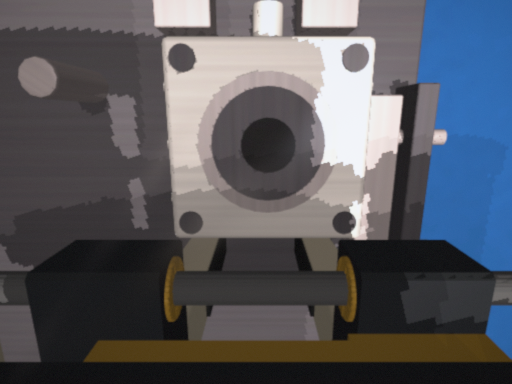

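Stub (268,18) is in the gap between the blocks; the cover edge (row 38) is about 5 mm from the block faces (row 26). I'll creep in from here.

```bash
python3 -m pendant '[0.006,0.019,0,0,0,0, 0.011,0.038,0,0,0,0, 0.017,0.057,0,0,0,0]'; python3 -m pendant '[0.003,0.01,0,0,0,0, 0.006,0.019,0,0,0,0]'
```

```text
t: 25.82
position: [0.6512, -0.1312, 0.0211]
ee_rot: [-0.0, 0.989, -0.145, -0.0]
wrist_force: [-1.5, -2.5, 1.5]
width: 0.038
t: 26.08
position: [0.6516, -0.1302, 0.0211]
ee_rot: [-0.0, 0.989, -0.145, -0.0]
wrist_force: [-0.9, -2.4, 1.5]
width: 0.0382
```

```bash
python3 -m pendant '[0.003,0.01,0,0,0,0, 0.006,0.019,0,0,0,0]'
```

```text
t: 26.32
position: [0.6519, -0.1293, 0.0211]
ee_rot: [0.0, 0.989, -0.145, 0.0]
wrist_force: [-1.1, -2.7, 1.6]
width: 0.0382
```

```bash
python3 -m pendant '[0.003,0.01,0,0,0,0, 0.006,0.019,0,0,0,0]'
```

```text
t: 26.58
position: [0.6521, -0.1285, 0.0211]
ee_rot: [0.0, 0.989, -0.145, -0.0]
wrist_force: [-3.4, -5.5, 1.9]
width: 0.038
```

```bash
python3 -m pendant '[0.003,0.01,0,0,0,0]'
```

```text
t: 26.7
position: [0.652, -0.1285, 0.0211]
ee_rot: [0.0, 0.989, -0.145, -0.0]
wrist_force: [-3.6, -8.3, 2.5]
width: 0.0385
```

```bash
python3 -m pendant '[0.003,0.01,0,0,0,0, 0.003,0.01,0,0,0,0]'
```

```text
t: 26.95
position: [0.652, -0.1284, 0.0211]
ee_rot: [0.001, 0.989, -0.145, -0.0]
wrist_force: [-3.8, -9.0, 3.2]
width: 0.0385
```

```bash
python3 -m pendant '[0.002,0.006,0,0,0,0, 0.002,0.006,0,0,0,0, 0.002,0.006,0,0,0,0, 0.002,0.006,0,0,0,0, 0.002,0.006,0,0,0,0, 0.002,0.006,0,0,0,0]'
python3 - <<'E'
from m import *
snap('wrist','w17')
o=r.observe(); print(w2s(o['position'][:2]),rot(TH).T@o['wrist_force'][:2],o['wrist_force'],o['width'])
E
```

```text
t: 27.7
position: [0.6521, -0.1285, 0.0211]
ee_rot: [0.001, 0.989, -0.145, -0.0]
wrist_force: [-4.1, -10.7, 2.8]
width: 0.0382
[ 0.08762184 -0.07468328] [ -1.44794473 -12.16339723] [ -4.87234856 -11.23854954   2.91881763] 0.037973134746581726
```

View pics/w17.png

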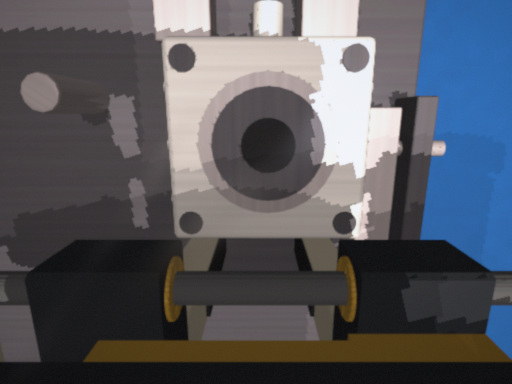

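```bash
python3 -m pendant '[0,0,0,0,0,0, -0.01,-0.03,0,0,0,0, -0.06,-0.2,0,0,0,0, -0.15,-0.5,0,0,0,0, -0.2,-0.7,0.4,0,0,0, -0.25,-0.9,1.4,0,0,0, -0.3,-1.1,2.4,0,0,0, -0.3,-1.1,3.2,0,0,0, -0.3,-1.1,3.6,0,0,0, -0.3,-1.1,3.6,0,0,0, -0.3,-1.1,3.6,0,0,0]'
python3 - <<'E'
from m import *
snap('wrist','w18'); snap('side','s18')
o=r.observe(); print(w2s(o['position'][:2]),o['position'],o['wrist_force'])
c=load('s18');cv2.imwrite('pics/s18z.png',cv2.resize(cv2.cvtColor(c['pixels'],cv2.COLOR_RGB2BGR)[140:275,160:340],(800,600),interpolation=cv2.INTER_CUBIC))
E
```

```text
t: 29.12
position: [0.637, -0.1821, 0.2005]
ee_rot: [-0.0, 0.989, -0.145, -0.001]
wrist_force: [-0.6, 0.1, -0.1]
width: 0.0387
[ 0.08857231 -0.13026015] [ 0.637036   -0.18197687  0.20000353] [-1.13108021  0.19634766 -0.10741903]
```

View pics/w18.png

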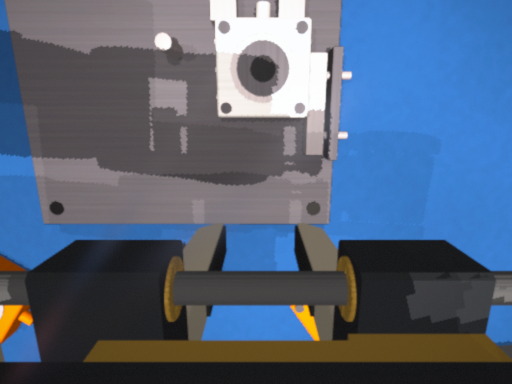

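View pics/s18z.png

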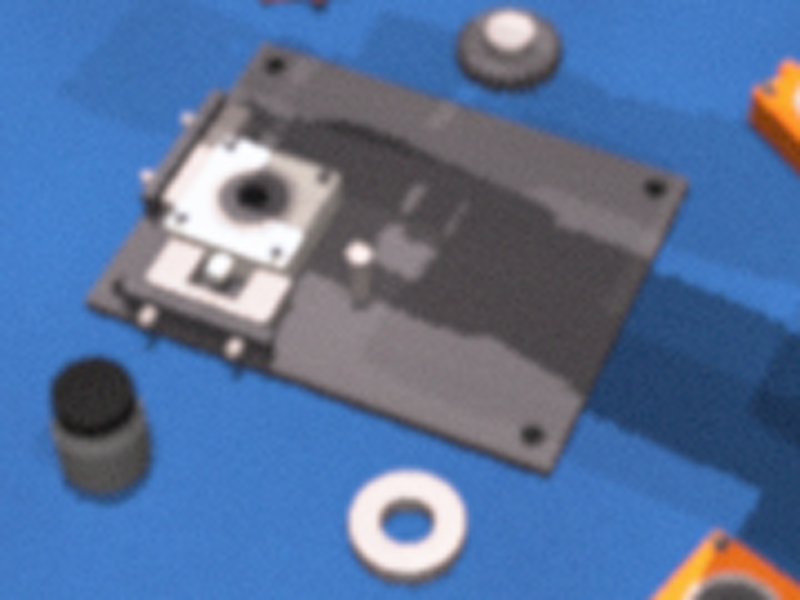

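Run:
```python
from m import *
c=load('w18')
P=[w2s(onz(c,u,v,.046)[:2])*1000 for u,v in ((216,19),(310.5,17.5),(310.5,116),(219,117.5))]
print(np.round(P,1),np.mean(P,0)); 
for i in range(4):
    d=P[i]-P[i-1]; print(np.degrees(np.arctan2(d[1],d[0])))
a=load('side0')['pixels'].astype(int);b=load('s18')['pixels'].astype(int)
for n,(y0,y1,x0,x1) in dict(jar=(215,255,165,200),bear=(240,275,232,270),gear=(138,162,258,290)).items(): print(n,np.abs(a-b)[y0:y1,x0:x1].mean())
r.sign_off()
```

```text
[[ 48.1  21.1]
 [134.8  22.3]
 [138.2 -65.5]
 [ 48.  -66.9]] [ 92.27527855 -22.25023133]
89.95565923090408
0.7521375945649179
-87.80578125786309
-179.1232137996035
jar 8.202619047619047
bear 10.549624060150377
gear 6.980902777777778
the job is handed in; nothing more can be done
```

The cover is home, with its stub in the gap, up against both the fence and the stop blocks. The job was handed in at about 29 s of the 72 s.

- **Turn:** With closed fingers I pushed the cover round the post, and the post caught in the corner by the stub as intended. At about 46° the tool force was about 8 N. It reached about 13 N near the end of the turn.
- **Fence:** Two part-open fingers squared the cover on the fence. I pressed at about 14 N for about 0.75 s. There was also 9–11 N of vertical force at the tool, so the total was at most about 19 N, under the 25 N limit.
- **Stops:** I slid the cover along the fence into the stops and pressed at about 11–12 N for about 0.75 s. Then I backed the arm off and lifted it clear to z = 0.20 m; wrist force there was about 1 N, within its noise.

**Last checks:**
- **Position:** The final image puts the cover's centre at x ≈ 92.3, y ≈ −22.3 mm, and square within about 1–2° by eye-picked corners. The tool contact positions give x ≈ 89.6, y ≈ −22.2 mm. The two x values differ by nearly 3 mm; the calibration is good to about 2 mm. Both lie inside the allowed band (76.5–93.5 mm).
- **Bearing, gear and jar:** They look unmoved in the before and after side views. The pixel comparison I ran on them was inconclusive, because shadows and noise affect it.

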